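True a frame corner with a handled square

TASK

One bar of the small frame corner has been left out of square. Pick up the square by its handle, press it firmly but gently (no more than 20 newtons) into the inside corner until both of its outer edges lie flush on the two bars, so that it pushes the loose bar true, and hold it pressed there for a second. Then take it out without upsetting the bar, touching the bars with nothing but the square, lay it flat back on its mat near the middle, and let go; leave the other things on the bench alone.

Things in the scene. Friction and masses are not known exactly. Their poses are not given: they have to be found in the camera images.
- frame: The frame corner's grey base plate, 200 x 190 x 8 mm, fixed to the bench; origin at the centre of its underside. A fixed bar runs along x at its -y edge; a pivoting bar runs along y at its +x edge when square, its inner face then at plate x +60 mm, its pivot at x +70, y -53 mm. The handled square, seated in the corner, has its axes parallel to the plate's axes.
- bar_nominal (a point): Point on the plate (8 mm above the bench) at plate x -20, y -65 mm; axes as the plate's. The inner (+y) face of the fixed bar, 150 x 20 mm, top 30 mm above the bench, nominally passes through it, parallel to x. The bar is clamped through slots and sits up to 6 mm to either side in y; this is not measured: it must be found by touch or sight. It does not give way.
- swing_bar (a joint): Angle of the pivoting aluminium bar. 0 = square to the fixed bar; positive = far end leans in over the plate (to plate -x); it starts at 0.07 to 0.13 rad. Dry friction of about 0.35 N m: it moves under about 4 N at 90 mm from the pivot and stays where left. Pushed by the square it meets a firm stop once the edge lies flush: its pivot end cannot give way.
- swing_end (a point): Point on the pivoting bar's inner face, 125 mm from the pivot, half-way up (19 mm above the bench). The bar is 145 x 20 x 22 mm, its top 30 mm above the bench, pivot bolt head up to 38 mm, inner face 10 mm from its centre line. The square slides on both bars with friction of 0.35 to 0.6. Axes turn with the bar: y along it away from the pivot, x out of the corner.
- square_grip (a point): Centre of the upright grey handle of the loose flat steel square (0.2 to 0.45 kg), 42 mm above its underside. Handle 16 mm thick, 50 mm long, from 12 to 72 mm above the underside; its length runs along the square's x+y diagonal, its thickness along the x-y diagonal that points to the outer corner: grip it across the thickness. Axes as the square's.
- square_corner (a point): Point where the square's outer edges would meet (the corner is cut away), at its underside: x +44, y -44, z -42 mm from square_grip. Legs 14 mm high, 16 wide. The edge facing -y (110 mm long, from 5 mm off the corner) goes to the fixed bar; the edge facing +x (89 mm long, from 16 mm off) to the pivoting bar. When seated it is at plate x +60 mm.
- mat: Thin black rubber mat, 170 x 170 x 3 mm, fixed to the bench, where the square lies at the start and must be laid back; origin at the centre of its underside.
- valve: Bystander: a valve head standing upright, 50 x 50 x 124 mm, black knob on top; origin at its underside. Not to be disturbed.
- nest: Bystander: small pale nest block, 50 x 50 x 25 mm; origin at its underside. Not to be disturbed.
- tape: Bystander: a roll of tape lying flat, 90 mm across, 19 mm high; origin at its underside. Not to be disturbed.
Mind the look-alikes: they are no part of the job. Of the things that look like the part that bears square_grip, take the one that is farthest to the robot's left at the start.

How it is judged (in metres and radians):
On the way:
1. Square pressed into the corner for 0.5 s: its corner within 3.5 mm of the pivoting bar's line, it and the pivoting bar within 0.02 rad of square, 3 N or more on each bar (contact force between square and fixed_bar above 3 N and contact force between square and swing_bar above 3 N and angle between the x axis of square_corner and the x axis of frame, either way round below 0.02 rad and x of square_corner in the frame of frame between 0.0565 and 0.0635 m and value of joint swing_bar between -0.02 and 0.02 rad), for 0.5 s.
At the end, for the whole second after the job is handed in: The pivoting bar stands within 0.02 rad of square; the square lies flat and still on its mat, its handle within 30 mm of the mat's centre, released (value of joint swing_bar between -0.02 and 0.02 rad and horizontal distance between square_grip and mat below 0.03 m and height (world z) of square_corner between 0 and 0.006 m and angle between square_grip's own z axis and vertical below 0.05 rad and linear speed of square below 0.02 m/s and contact force between square and the fingers below 0.1 N); the robot touches nothing.
It fails at once if The square presses on the fixed bar with more than 20 N (contact force between square and fixed_bar above 20 N).
It fails at once if The square presses on the pivoting bar with more than 20 N (contact force between square and swing_bar above 20 N).
It fails at once if The robot itself touches a bar (contact force between any of the arm, the fingers and fixed_bar above 0.5 N or contact force between any of the arm, the fingers and swing_bar above 0.5 N).
It fails at once if A bystander is moved by more than 15 mm (distance of any of valve, nest, tape from where it was at the start of the episode above 0.015 m).
It also fails if it takes over 67 s, if anything falls off the work surface, if the arm or the gripper's body presses on something with over 40 N, if the wrist force passes 120 N, or if a joint passes its speed limit or range.

ROBOT

A 6-joint arm with a two-finger parallel gripper is mounted at the origin on the work surface; the furniture and walls round the work are solid. World frame = base frame: x ahead of the robot, y to its left, z up, the work surface at z = 0. Lengths are in m, angles in degrees, forces in N, time in s.
With the tool pointing down it reaches from about 0.35 to 0.875 m from the base axis. Payload 4.2 kg.
Tool frame: the origin (TCP) lies at the very end of the fingers, on their centre line; the grasp point (between the pads) lies 19 mm behind it; z points along the fingers, y is the line along which they close (so a half turn about z gives the same grasp; the last joint's range is limited). The gripper opens to 87 mm and grips with 3 to 60 N. Pads are 19 mm wide; open, the fingers measure 117 mm over their backs; the gripper's body (75 mm by 190 mm) begins 51 mm behind the grasp point.
Start: joints at [89.702, 22.042, 0.453, 0, -68.411, -14.817], TCP at [0.163, 0.603, 0.223] pointing down, gripper open.
Joint ranges: [-179.83, 179.83], [-69.29, 118.12], [-61.27, 80.66], [-181.25, 117.63], [-171.15, -9.14], [-177.46, 177.46]. Speed limits (degrees/s): [159.86, 159.86, 180, 180, 180, 180].

INTERFACE

Orientations are given as a 3x3 rotation matrix whose columns are the frame's x, y, z axes.
In Python, from station import monitor, cams, ticket gives the robot as it stands.
- The arm moves only by the tool drive_tool, never from a script. Its argument "moves" is a list of rows, each an object with "delta_pos": the shift along the tool's x, y, z in mm, a list of three; "turn": the turn about the tool's z in rad; "claw": the opening, from 0 (shut) to 1 (fully open). A call has 1 to 12 rows; each row shifts and turns the commanded pose from where the row before left it, along the tool's axes as they then stand; what a row does not reach is not made up. A row lasts 1/8 s, in which the tool goes at most 62.5 mm and 10.7 degrees, less where a joint would pass 70% of its speed; a pose out of reach is approached as far as the arm can. A call is refused whole if a number of a shift passes 62.5 or a number of a turn 0.188, either way. A call with a gripper value outside its range is refused whole. The fingers move at their own pace and stop on an object; the grip force is fixed at half the most. Time passes only in rows, so rows that do not move let the fingers close. It gives the time, the measured TCP pose, the force, the opening and the grip force at its end, in the units of the state.
- monitor.sense(): the state, without advancing time (a new reading comes with each control period).
- cams.capture(name): name is "scene" or "top" or "wrist"; returns a dict with "color" (480x640x3 uint8, red, green, blue), "range_z" (480x640 float32, m along the optical axis (not along the pixel's ray), 0 where there is no reading), "vertical_fov" (degrees; the focal length in pixels is half the picture's height over the tangent of half this angle, whatever the lens; pixels are square), "cx", "cy" (the principal point, pixels), "dist" ([k1, k2, p1, p2, k3] as OpenCV has them; the pictures are not rectified), "extrinsics" (4x4, takes a point from camera to world coordinates). Camera axes: x right, y down, z forward; pixel columns grow to the right and rows downward; lengths in m; the calibration is good to about 2 mm. A picture is of the moment at which its call begins.
- ticket.finish_job(): hands the job in; it is judged then, once.
The state is a dict: "time_s": time; "joints": joint angles; "joint_velocities": joint speeds; "effort": joint torques, N m; "tcp_pos": TCP position; "ee_rot": TCP orientation; "wrist_force": force on the tool from outside, world axes, zero at the start; "moment": the same for the moment, N m; "gripper_width": opening from 0.0 (shut) to 1.0 (fully open); "gripper_force": force on a finger pad.
Only numpy, scipy, OpenCV 4.12 (cv2) and the standard library are available. Lean on these libraries where they do the work, as an engineer would, in place of code of your own. Each camera call takes 0.05 s, during which the arm holds its last target. There are 200 camera calls.

## Working session

There is one attempt and no reset: what is moved stays moved. The work goes in short steps, Python scripts to look and compute and a tool call to move; the robot and the scene stay as the last step left them, time stands still between calls to the robot, and variables do not carry over. Pictures are saved under pics/ and viewed, at most 10 in all, crops included, and the job is handed in when it is done.

Besides the shell and the picture viewer there is one more tool, called after ">>>" as name(argument=value, ...), one argument or row to a line, values as JSON. drive_tool: Moves the arm, as the interface text tells. Its arguments: {"type":"object","properties":{"moves":{"type":"array","items":{"type":"object","properties":{"delta_pos":{"type":"array","items":{"type":"number"}},"turn":{"type":"number"},"claw":{"type":"number"}}}}},"required":["moves"]}

```bash
mkdir -p pics; cat > h.py <<'E'
import numpy as np,cv2
from station import monitor,cams,ticket
def grab(n):
    d=cams.capture(n); np.savez(''+n+'.npz',**d); return d
def load(n): return dict(np.load(''+n+'.npz'))
def ray(d,u,v):
    f=240/np.tan(np.radians(float(d['vertical_fov'])/2))
    K=np.array([[f,0,float(d['cx'])],[0,f,float(d['cy'])],[0,0,1]])
    p=cv2.undistortPoints(np.array([[[u,v]]],float),K,d['dist'])[0,0]
    return np.array([p[0],p[1],1])
def atz(d,u,v,z):
    E=d['extrinsics'];r=E[:3,:3]@ray(d,u,v);o=E[:3,3]
    return o+r*(z-o[2])/r[2]
def dep(d,u,v):
    E=d['extrinsics'];return E[:3,:3]@(ray(d,u,v)*d['range_z'][int(round(v)),int(round(u))])+E[:3,3]
def proj(d,P):
    f=240/np.tan(np.radians(float(d['vertical_fov'])/2))
    K=np.array([[f,0,float(d['cx'])],[0,f,float(d['cy'])],[0,0,1]])
    R=np.linalg.inv(d['extrinsics']);return cv2.projectPoints(np.array(P,float).reshape(-1,3),cv2.Rodrigues(R[:3,:3])[0],R[:3,3],K,d['dist'])[0][:,0]
def save(d,n,crop=None,s=1):
    c=d['color'][...,::-1]
    if crop: c=c[crop[1]:crop[3],crop[0]:crop[2]]
    cv2.imwrite('pics/'+n,cv2.resize(c,None,fx=s,fy=s,interpolation=cv2.INTER_CUBIC))
E
python3 - <<'E'
from h import *
s=monitor.sense();print(s)
for n in('top','scene'):
    d=grab(n);save(d,n+'1.png');print(d['extrinsics'],d['vertical_fov'],d['dist'])
E
```

```text
{'time_s': 0.0, 'joints': array([ 8.97026826e+01,  2.20912942e+01,  3.80217579e-01, -2.81909482e-02,
       -6.84126901e+01, -1.48190352e+01]), 'joint_velocities': array([-0.03547692,  0.04952518,  0.02555684, -0.04601962, -0.01284496,
       -0.05694664]), 'effort': array([-1.63915080e-03, -3.90668285e+01,  1.87403512e+01,  4.21963826e+00,
        1.09082865e-02, -2.03741201e-04]), 'tcp_pos': array([0.16278998, 0.60279982, 0.22145907]), 'ee_rot': array([[ 9.65350915e-01, -2.60954768e-01, -4.68716113e-04],
       [-2.60955165e-01, -9.65348510e-01, -2.15768984e-03],
       [ 1.10585051e-04,  2.20524176e-03, -9.99997562e-01]]), 'wrist_force': array([-0.00979861,  0.19320212,  0.15036786]), 'moment': array([-0.01696927, -0.02978621, -0.02602974]), 'gripper_force': 0.0, 'gripper_width': 1.000159852969799}
[[-0.02723822 -0.99449922  0.10114037  0.3126057 ]
 [-0.99955484  0.02586426 -0.0148715   0.01503993]
 [ 0.01217377 -0.10150042 -0.99476101  1.41317759]
 [ 0.          0.          0.          1.        ]] 49.74586789381781 [-0.11120312  0.          0.          0.          0.        ]
[[ 8.44013782e-01 -3.98330041e-01  3.59129383e-01 -4.85398471e-03]
 [-5.36321295e-01 -6.26291628e-01  5.65789948e-01 -7.44499633e-01]
 [-4.51407085e-04 -6.70143250e-01 -7.42231649e-01  1.05927751e+00]
 [ 0.00000000e+00  0.00000000e+00  0.00000000e+00  1.00000000e+00]] 56.57082722828309 [-0.09290957  0.          0.          0.          0.        ]
```

View pics/top1.png

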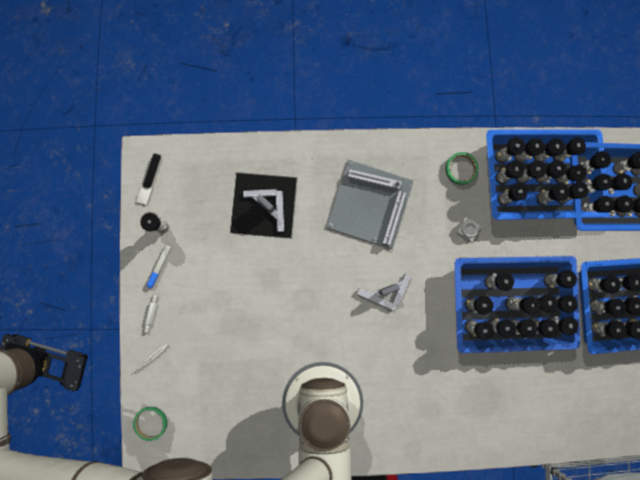

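View pics/scene1.png

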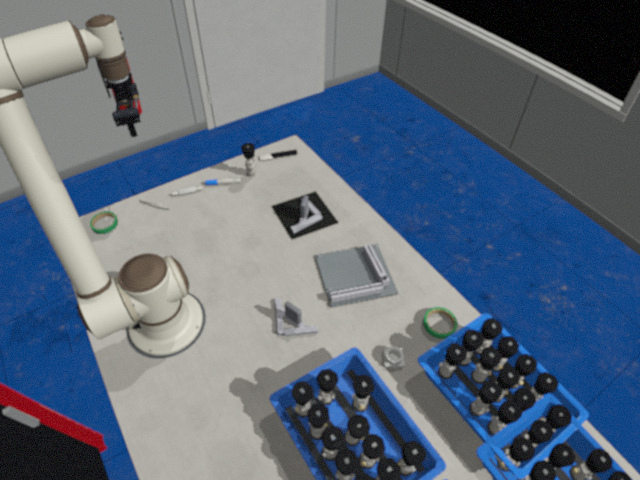

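```bash
python3 - <<'E'
from h import *
d=load('top');save(d,'c1.png',(220,150,420,320),4)
for p in [(265,208),(383,292)]: print(atz(d,*p,0.01))
E
```

```text
[0.5295953  0.14301258 0.01      ]
[ 0.29199142 -0.17179576  0.01      ]
```

View pics/c1.png

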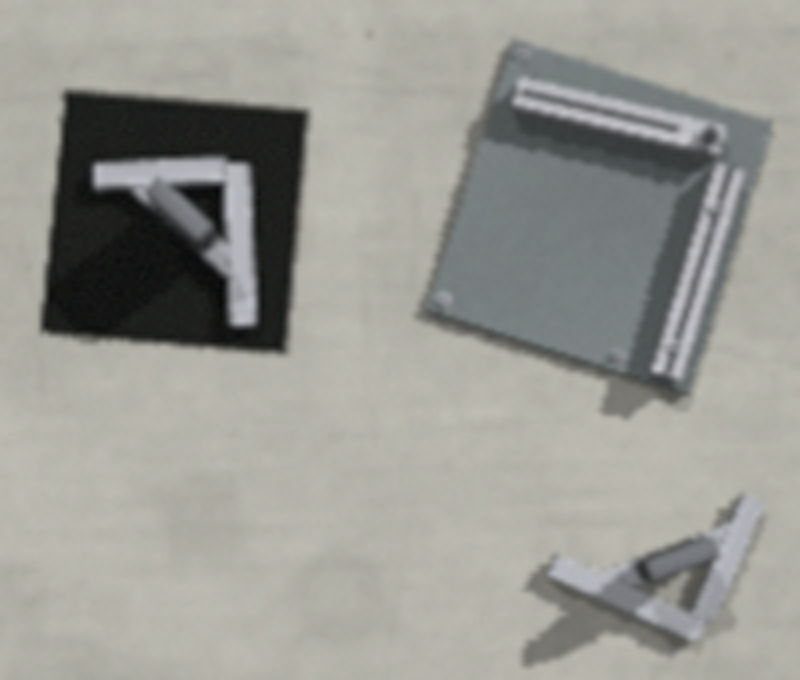

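Two handled squares: one on the mat (top px 265,208; y≈+0.14) and one loose (383,292; y≈-0.17). The one on the mat is farthest left and lies on its mat, so it is the one meant; the crop shows its cut corner at upper right, with its grey handle across. The frame's pivoting bar is the upper one (bolt at crop 710,135), the fixed bar the right one.

>>> drive_tool(
  moves=[
    {"delta_pos": [39, 29, -7], "turn": 0, "claw": 1},
    {"delta_pos": [39, 29, -7], "turn": 0, "claw": 1},
    {"delta_pos": [39, 29, -7], "turn": 0, "claw": 1},
    {"delta_pos": [39, 29, -7], "turn": 0, "claw": 1},
    {"delta_pos": [39, 29, -7], "turn": 0, "claw": 1},
    {"delta_pos": [39, 29, -7], "turn": 0, "claw": 1},
    {"delta_pos": [39, 29, -7], "turn": 0, "claw": 1},
    {"delta_pos": [39, 29, -7], "turn": 0, "claw": 1},
    {"delta_pos": [39, 29, -7], "turn": 0, "claw": 1},
    {"delta_pos": [39, 29, -7], "turn": 0, "claw": 1},
    {"delta_pos": [39, 29, -7], "turn": 0, "claw": 1},
    {"delta_pos": [39, 29, -7], "turn": 0, "claw": 1},
  ],
)

```text
time_s: 1.6
tcp_pos: [0.5246, 0.1439, 0.3064]
ee_rot: [[0.965, -0.261, -0.001], [-0.261, -0.965, -0.0], [-0.001, 0.0, -1.0]]
wrist_force: [0.0, 0.3, 0.7]
gripper_width: 0.998
gripper_force: 0.0
```

```bash
python3 - <<'E'
from h import *
d=grab('wrist');save(d,'w1.png');print(monitor.sense());print(d['extrinsics'],d['vertical_fov'])
E
```

```text
{'time_s': 1.65, 'joints': array([ 32.02932452,  11.44309198,  -2.42491196,   0.14739968,
       -76.12148479,  42.59436022]), 'joint_velocities': array([ 4.07136361, -1.2735674 , -2.68786681, -1.45500377,  1.73892303,
       -7.65456917]), 'effort': array([ -0.56639291, -32.28532434,  17.37375677,   3.31843592,
        -0.18934927,   0.20403767]), 'tcp_pos': array([0.52746904, 0.14057952, 0.30710961]), 'ee_rot': array([[ 0.96436702, -0.26456389,  0.00148074],
       [-0.26456076, -0.9643669 , -0.00201962],
       [ 0.0019623 ,  0.00155591, -0.99999686]]), 'wrist_force': array([ 3.5993149 , -0.72454374,  3.29722576]), 'moment': array([-0.08315429, -0.43320111,  0.04391703]), 'gripper_force': 0.0, 'gripper_width': 0.9967762561104783}
[[-2.60540602e-01 -9.23137785e-01 -2.82728180e-01  6.02728083e-01]
 [-9.65462540e-01  2.49368486e-01  7.54814000e-02  1.24455191e-01]
 [ 8.23765888e-04  2.92629437e-01 -9.56225567e-01  4.68658972e-01]
 [ 0.00000000e+00  0.00000000e+00  0.00000000e+00  1.00000000e+00]] 61.170064670394986
```

View pics/w1.png

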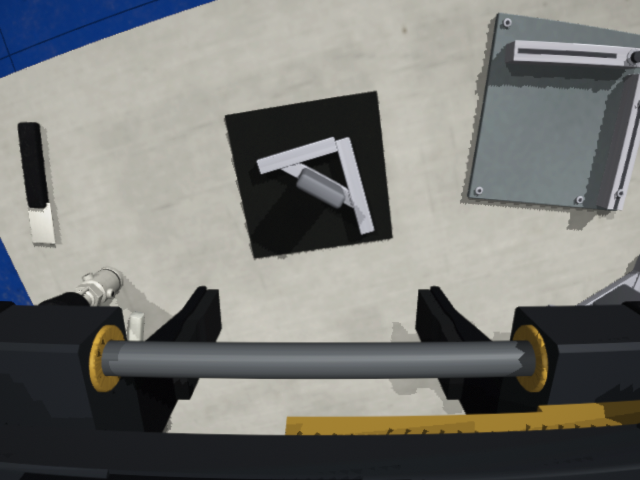

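The wrist view shows the square on its mat: handle around (322,188), legs' outer edges (257,160)-(335,138) and (352,138)-(373,230), mat corners (226,115),(377,91),(392,238),(254,258). The frame is at right.

```bash
cat >> h.py <<'E'
def cloud(d):
    f=240/np.tan(np.radians(float(d['vertical_fov'])/2))
    K=np.array([[f,0,float(d['cx'])],[0,f,float(d['cy'])],[0,0,1]])
    u,v=np.meshgrid(np.arange(640.),np.arange(480.))
    p=cv2.undistortPoints(np.stack([u,v],-1).reshape(-1,1,2),K,d['dist'])[:,0]
    z=d['range_z'].reshape(-1,1);P=np.hstack([p*z,z])@d['extrinsics'][:3,:3].T+d['extrinsics'][:3,3]
    P[z[:,0]==0]=np.nan
    return P.reshape(480,640,3)
E
python3 - <<'E'
from h import *
d=load('wrist');P=cloud(d)
R=P[85:265,220:400].reshape(-1,3)
H=R[R[:,2]>.062];print(len(H),'z',np.percentile(H[:,2],[5,50,95]))
r=cv2.minAreaRect((H[:,:2]*1000).astype(np.float32));print('handle',r)
p=lambda a,z:atz(d,*a,z)[:2]
m=[p(a,.003) for a in[(226,115),(377,91),(392,238),(254,258)]];print('mat',np.mean(m,0),'diag',np.linalg.norm(m[0]-m[2]),np.linalg.norm(m[1]-m[3]))
for a,b in[((257,160),(335,138)),((352,138),(373,230))]:
    A,B=p(a,.017),p(b,.017);print(A,B,np.degrees(np.arctan2(*(B-A)[::-1])),np.linalg.norm(B-A))
L=R[(R[:,2]>.012)&(R[:,2]<.022)];print(np.median(L[:,2]))
print('mat z',np.median(P[220:240,270:350,2]),'bench',np.nanmedian(P[100:200,400:440,2]))
# frame seen in top
t=load('top')
for n,u,v,z in[('swTopOut far',350,169,.03),('',398,180,.03)]: print(n,atz(t,u,v,z))
E
```

```text
833 z [0.06914741 0.0746129  0.07623843]
handle ((535.1051635742188, 139.69827270507812), (49.81817626953125, 16.35794448852539), 46.616973876953125)
mat [0.54005942 0.14793979] diag 0.23762105072091463 0.23918493132178245
[0.57780002 0.20040759] [0.57819932 0.11166773] -89.74219274009529 0.08874075885946078
[0.57343769 0.09384671] [0.46659323 0.09510001] 179.3279475356132 0.10685180267954668
0.016940087017253025
mat z nan bench -4.727822676631188e-05
swTopOut far [ 0.62815686 -0.09204488  0.03      ]
 [ 0.59468021 -0.22228181  0.03      ]
```

>>> drive_tool(
  moves=[
    {"delta_pos": [8, 45, 0]},
    {"delta_pos": [8, 45, 0]},
    {"delta_pos": [8, 45, 0]},
    {"delta_pos": [8, 45, 0]},
    {"delta_pos": [8, 45, 0]},
    {"delta_pos": [4, 45, 0]},
    {"delta_pos": [0, 0, 0]},
    {"delta_pos": [0, 0, 0]},
    {"delta_pos": [0, 0, 0]},
  ],
)

```text
invalid input
```

```bash
python3 - <<'E'
from h import *
d=grab('wrist');save(d,'w2.png');print(monitor.sense()['tcp_pos'],monitor.sense()['joint_velocities'])
E
```

```text
[0.52597859 0.14241085 0.30643907] [ 3.63132337 -0.93992749 -2.297473   -1.66975482  0.40507521 -2.60893402]
```

View pics/w2.png

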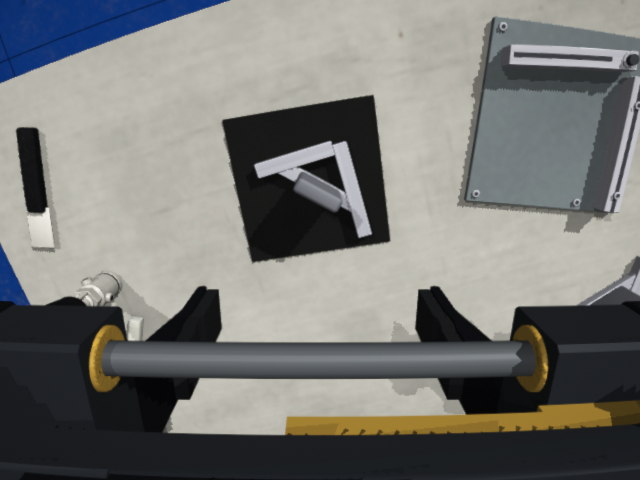

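All fields are needed in each row (the view is the same as before).

>>> drive_tool(
  moves=[
    {"delta_pos": [8, 45, 0], "turn": 0, "claw": 1},
    {"delta_pos": [8, 45, 0], "turn": 0, "claw": 1},
    {"delta_pos": [8, 45, 0], "turn": 0, "claw": 1},
    {"delta_pos": [8, 45, 0], "turn": 0, "claw": 1},
    {"delta_pos": [8, 45, 0], "turn": 0, "claw": 1},
    {"delta_pos": [4, 45, 0], "turn": 0, "claw": 1},
    {"delta_pos": [0, 0, 0], "turn": 0, "claw": 1},
    {"delta_pos": [0, 0, 0], "turn": 0, "claw": 1},
    {"delta_pos": [0, 0, 0], "turn": 0, "claw": 1},
    {"delta_pos": [0, 0, 0], "turn": 0, "claw": 1},
  ],
)

```text
time_s: 2.95
tcp_pos: [0.4963, -0.1258, 0.3065]
ee_rot: [[0.966, -0.259, -0.0], [-0.259, -0.966, 0.0], [-0.0, -0.0, -1.0]]
wrist_force: [0.8, -0.6, -0.2]
gripper_width: 1.002
gripper_force: 0.0
```

```bash
python3 - <<'E'
from h import *
d=grab('wrist');save(d,'w3.png');s=monitor.sense();print(s['tcp_pos'],s['joints'],s['joint_velocities'],s['wrist_force'])
E
```

```text
[ 0.49625942 -0.12594269  0.30654612] [ 3.94486467e+00  7.97919799e+00 -6.71799417e+00 -2.85907912e-03
 -7.53015578e+01  7.10249310e+01] [-0.33837424 -0.03850332  0.07190576 -0.03293553 -0.03097544  0.16215487] [-0.12866425  0.00567147 -0.36567216]
```

View pics/w3.png

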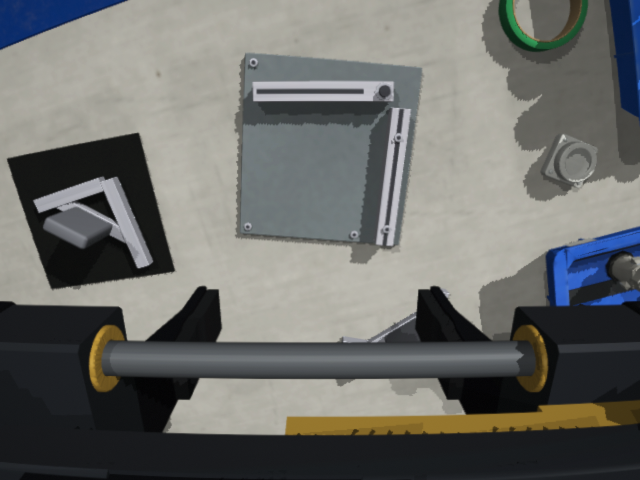

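```bash
python3 - <<'E'
from h import *
d=load('wrist');P=cloud(d)
R=P[45:255,228:428]
z=R[...,2];lab=((z>.025)&(z<.034)).astype(np.uint8)
n,L,st,_=cv2.connectedComponentsWithStats(lab)
for i in range(1,n):
    if st[i,4]>300:
        Q=R[L==i];print('bar',st[i],cv2.minAreaRect((Q[:,:2]*1000).astype(np.float32)),np.median(Q[:,2]))
Q=R[(z>.005)&(z<.012)];print('plate',cv2.minAreaRect((Q[:,:2]*1000).astype(np.float32)),np.median(Q[:,2]))
c=[atz(d,u,v,.008)[:2] for u,v in[(246,53),(422,68),(399,248),(237,238)]];print(np.array(c))
for i in range(4): 
    e=c[(i+1)%4]-c[i];print(np.linalg.norm(e),np.degrees(np.arctan2(e[1],e[0])))
print(np.mean(c,0))
save(d,'c2.png',(230,45,430,255),2.8)
H=P[(P[...,2]>.069)&(P[...,2]<.08)&(P[...,1]>.1)&(P[...,1]<.18)];print('handle',cv2.minAreaRect((H[:,:2]*1000).astype(np.float32)))
E
```

```text
bar [  24   36  142   21 2708] ((599.7864379882812, -157.14993286132812), (145.8159637451172, 19.95562744140625), 75.44095611572266) 0.030231982517283318
bar [ 147   63   35  138 2602] ((492.7891845703125, -206.51028442382812), (20.90674591064453, 149.56459045410156), 70.06849670410156) 0.030209988732943838
plate ((535.94140625, -144.38180541992188), (190.85704040527344, 199.8238525390625), 70.39382934570312) 0.008137663426461494
[[ 0.65999675 -0.08948408]
 [ 0.59737167 -0.26662048]
 [ 0.40601131 -0.20050958]
 [ 0.46806167 -0.01734064]]
0.18788083110278428 -109.47061810371773
0.2024584878296864 160.94106678356175
0.1933936627489049 71.28566157716041
0.20504572976785773 -20.599943396744017
[ 0.53286035 -0.1434887 ]
handle ((535.6014404296875, 139.00318908691406), (49.56938552856445, 16.838024139404297), 45.11673355102539)
```

View pics/c2.png

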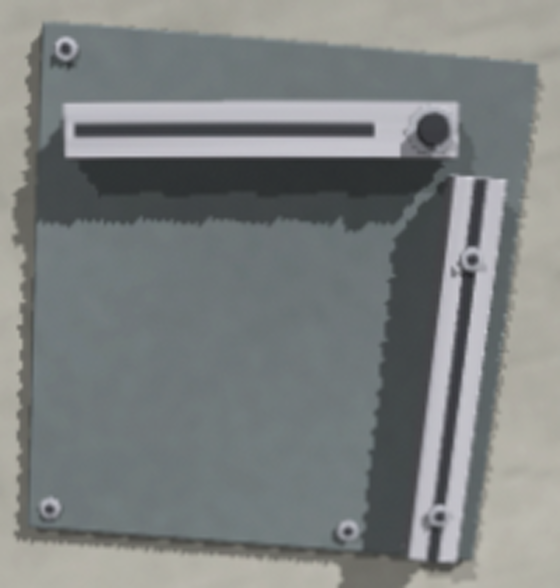

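>>> drive_tool(
  moves=[
    {"delta_pos": [-5.2, -44.4, 0], "turn": 0, "claw": 0.7},
    {"delta_pos": [-5.2, -44.4, 0], "turn": 0, "claw": 0.7},
    {"delta_pos": [-5.2, -44.4, 0], "turn": 0, "claw": 0.7},
    {"delta_pos": [-5.2, -44.4, 0], "turn": 0, "claw": 0.7},
    {"delta_pos": [-5.2, -44.4, 0], "turn": 0, "claw": 0.7},
    {"delta_pos": [-5.2, -44.4, 0], "turn": 0, "claw": 0.7},
    {"delta_pos": [0, 0, 25], "turn": -0.176, "claw": 0.7},
    {"delta_pos": [0, 0, 25], "turn": -0.176, "claw": 0.7},
    {"delta_pos": [0, 0, 25], "turn": -0.176, "claw": 0.7},
    {"delta_pos": [0, 0, 25], "turn": -0.176, "claw": 0.7},
    {"delta_pos": [0, 0, 25], "turn": -0.176, "claw": 0.7},
    {"delta_pos": [0, 0, 25], "turn": -0.172, "claw": 0.7},
  ],
)

```text
time_s: 4.5
tcp_pos: [0.5354, 0.1391, 0.1558]
ee_rot: [[0.7, 0.714, 0.0], [0.714, -0.7, 0.0], [0.0, 0.0, -1.0]]
wrist_force: [-0.4, 0.8, 0.5]
gripper_width: 0.699
gripper_force: 0.0
```

>>> drive_tool(
  moves=[
    {"delta_pos": [0, 0, 10], "turn": 0, "claw": 0.7},
    {"delta_pos": [0, 0, 10], "turn": 0, "claw": 0.7},
    {"delta_pos": [0, 0, 10], "turn": 0, "claw": 0.7},
    {"delta_pos": [0, 0, 0], "turn": 0, "claw": 0.7},
    {"delta_pos": [0, 0, 0], "turn": 0, "claw": 0.7},
    {"delta_pos": [0, 0, 0], "turn": 0, "claw": 0.7},
  ],
)

```text
time_s: 5.25
tcp_pos: [0.5358, 0.1387, 0.1271]
ee_rot: [[0.705, 0.709, 0.001], [0.709, -0.705, 0.001], [0.001, 0.0, -1.0]]
wrist_force: [0.1, 0.0, 0.1]
gripper_width: 0.701
gripper_force: 0.0
```

```bash
python3 - <<'E'
from h import *
d=grab('wrist');save(d,'w4.png');s=monitor.sense();print(s['time_s'],s['tcp_pos'],s['joints'],s['wrist_force'],s['gripper_width'],s['ee_rot'])
T=s['ee_rot'].T@(np.array([.5352,.1395,.026])-s['tcp_pos'])*1000;print(T)
P=cloud(d)
H=P[(P[...,2]>.070)&(P[...,2]<.08)&(abs(P[...,1]-.14)<.04)&(abs(P[...,0]-.535)<.04)];print(len(H),'handle',cv2.minAreaRect((H[:,:2]*1000).astype(np.float32)))
E
```

```text
5.3 [0.53568673 0.13867625 0.12704671] [ 3.13010780e+01  2.02100591e+01 -1.73661457e+01  3.85156493e-03
 -5.23656496e+01  1.03846074e+02] [-0.4609975  -0.40229895  0.15381335] 0.6950022680417515 [[ 7.05258881e-01  7.08949300e-01  8.94780905e-04]
 [ 7.08949198e-01 -7.05259387e-01  4.81754975e-04]
 [ 9.72592485e-04  2.94592230e-04 -9.99999484e-01]]
[  0.14245109  -0.95579013 101.04661791]
2247 handle ((536.1934814453125, 140.56736755371094), (49.73302459716797, 15.985827445983887), 46.543704986572266)
```

View pics/w4.png

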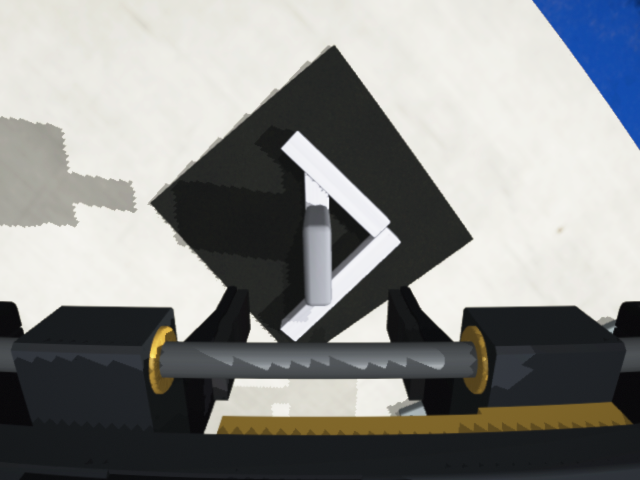

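The close view shows the handle (317,255) squarely between the open fingers, upright, legs clear. Descend and grip.

>>> drive_tool(
  moves=[
    {"delta_pos": [1, -1, 20], "turn": -0.015, "claw": 0.7},
    {"delta_pos": [0, 0, 20], "turn": 0, "claw": 0.7},
    {"delta_pos": [0, 0, 20], "turn": 0, "claw": 0.7},
    {"delta_pos": [0, 0, 20], "turn": 0, "claw": 0.7},
    {"delta_pos": [0, 0, 11], "turn": 0, "claw": 0.7},
    {"delta_pos": [0, 0, 10], "turn": 0, "claw": 0.7},
    {"delta_pos": [0, 0, 0], "turn": 0, "claw": 0.7},
    {"delta_pos": [0, 0, 0], "turn": 0, "claw": 0},
    {"delta_pos": [0, 0, 0], "turn": 0, "claw": 0},
    {"delta_pos": [0, 0, 0], "turn": 0, "claw": 0},
    {"delta_pos": [0, 0, 0], "turn": 0, "claw": 0},
    {"delta_pos": [0, 0, 0], "turn": 0, "claw": 0},
  ],
)

```text
time_s: 6.8
tcp_pos: [0.5354, 0.14, 0.0256]
ee_rot: [[0.694, 0.72, 0.0], [0.72, -0.694, 0.0], [0.0, 0.0, -1.0]]
wrist_force: [-0.3, 1.1, -0.2]
gripper_width: 0.217
gripper_force: 0.0
```

>>> drive_tool(
  moves=[
    {"delta_pos": [0, 0, 0], "turn": 0, "claw": 0},
    {"delta_pos": [0, 0, 0], "turn": 0, "claw": 0},
    {"delta_pos": [0, 0, 0], "turn": 0, "claw": 0},
    {"delta_pos": [0, 0, 0], "turn": 0, "claw": 0},
  ],
)

```text
time_s: 7.3
tcp_pos: [0.5356, 0.14, 0.0257]
ee_rot: [[0.694, 0.72, 0.0], [0.72, -0.694, 0.0], [0.0, 0.0, -1.0]]
wrist_force: [1.1, -0.2, 1.1]
gripper_width: 0.184
gripper_force: 30.0
```

```bash
python3 - <<'E'
from h import *
s=monitor.sense();print(s)
E
```

```text
{'time_s': 7.3, 'joints': array([ 3.14291238e+01,  2.79019312e+01, -2.30844303e+01,  1.06774944e-02,
       -3.89990523e+01,  1.04584445e+02]), 'joint_velocities': array([ 0.02368759, -0.03884951, -0.08335144,  0.02370702, -0.07645127,
        0.01774982]), 'effort': array([ 4.47319485e-01, -3.75788748e+01,  1.24679786e+01,  2.52802245e+00,
        3.70418967e-02,  1.18105102e-02]), 'tcp_pos': array([0.53556719, 0.13996723, 0.02565008]), 'ee_rot': array([[ 6.94383764e-01,  7.19604830e-01,  2.78387945e-04],
       [ 7.19604851e-01, -6.94383797e-01,  3.26823984e-05],
       [ 2.16826490e-04,  1.77635189e-04, -9.99999961e-01]]), 'wrist_force': array([ 1.13542049, -0.22383192,  1.07839122]), 'moment': array([-0.32774551, -0.23423934,  0.06304968]), 'gripper_force': 29.986960371024907, 'gripper_width': 0.1835977305837971}
```

>>> drive_tool(
  moves=[
    {"delta_pos": [0, 0, -15], "turn": 0, "claw": 0},
    {"delta_pos": [0, 0, -25], "turn": 0, "claw": 0},
    {"delta_pos": [0, 0, -25], "turn": 0, "claw": 0},
    {"delta_pos": [0, 0, 0], "turn": 0.121, "claw": 0},
    {"delta_pos": [0, 0, 0], "turn": 0.121, "claw": 0},
    {"delta_pos": [0, 0, 0], "turn": 0.121, "claw": 0},
    {"delta_pos": [0, 0, 0], "turn": 0, "claw": 0},
  ],
)

```text
time_s: 8.18
tcp_pos: [0.5348, 0.1398, 0.0906]
ee_rot: [[0.904, 0.427, -0.001], [0.427, -0.904, -0.0], [-0.001, -0.0, -1.0]]
wrist_force: [0.5, 0.7, -4.4]
gripper_width: 0.18
gripper_force: 30.0
```

>>> drive_tool(
  moves=[
    {"delta_pos": [-13, 25.8, 0], "turn": 0, "claw": 0},
    {"delta_pos": [-13, 25.8, 0], "turn": 0, "claw": 0},
    {"delta_pos": [-13, 25.8, 0], "turn": 0, "claw": 0},
    {"delta_pos": [-13, 25.8, 0], "turn": 0, "claw": 0},
    {"delta_pos": [-13, 25.8, 0], "turn": 0, "claw": 0},
    {"delta_pos": [-13, 25.8, 0], "turn": 0, "claw": 0},
    {"delta_pos": [-13, 25.8, 0], "turn": 0, "claw": 0},
    {"delta_pos": [-13, 25.8, 0], "turn": 0, "claw": 0},
    {"delta_pos": [-13, 25.8, 0], "turn": 0, "claw": 0},
    {"delta_pos": [-13, 25.8, 0], "turn": 0, "claw": 0},
    {"delta_pos": [0, 0, 0], "turn": 0, "claw": 0},
    {"delta_pos": [0, 0, 0], "turn": 0, "claw": 0},
  ],
)

```text
time_s: 9.68
tcp_pos: [0.5274, -0.1486, 0.0905]
ee_rot: [[0.904, 0.427, -0.0], [0.427, -0.904, 0.0], [-0.0, -0.0, -1.0]]
wrist_force: [-0.7, -0.4, -3.6]
gripper_width: 0.179
gripper_force: 30.0
```

```bash
cat >> h.py <<'E'
YAW=np.radians(-19.8);C=np.array([.5360,-.1444])
RP=np.array([[np.cos(YAW),-np.sin(YAW)],[np.sin(YAW),np.cos(YAW)]])
def st():
    s=monitor.sense();R=s['ee_rot']
    print(s['time_s'],'plate grip mm',(RP.T@(s['tcp_pos'][:2]-C)*1000).round(2),'z',s['tcp_pos'][2].round(4),'yaw',np.degrees(np.arctan2(R[1,0],R[0,0])).round(2),'F plate',(RP.T@s['wrist_force'][:2]).round(2),s['wrist_force'][2].round(2),'M',s['moment'].round(2),s['gripper_width'].round(4))
    return s
def tool(s,dx,dy):
    w=RP@np.array([dx,dy]);return s['ee_rot'][:2,:2].T@w
E
python3 - <<'E'
from h import *
s=st();print(tool(s,1,0),tool(s,0,1))
d=grab('wrist');save(d,'w5.png',None,1)
E
```

```text
Traceback (most recent call last):
  File "h.py", line 36, in st
    print(s['time_s'],'plate grip mm',(RP.T@(s['tcp_pos'][:2]-C)*1000).round(2),'z',s['tcp_pos'][2].round(4),'yaw',np.degrees(np.arctan2(R[1,0],R[0,0])).round(2),'F plate',(RP.T@s['wrist_force'][:2]).round(2),s['wrist_force'][2].round(2),'M',s['moment'].round(2),s['gripper_width'].round(4))
                                                                                                                                                                                                                                                                       ^^^^^^^^^^^^^^^^^^^^^^^^
AttributeError: 'float' object has no attribute 'round'
```

```bash
sed -i "s/,s\['gripper_width'\].round(4)//" h.py
python3 - <<'E'
from h import *
s=st();print(tool(s,1,0),tool(s,0,1))
d=grab('wrist');P=cloud(d);V=P[:,:,2]
g=s['tcp_pos'][:2];Q=P[(V>.075)&(V<.088)][:,:]
Q=Q[np.linalg.norm(Q[:,:2]-g,axis=1)<.13]
q=(Q[:,:2]-C)@RP*1000
print(len(q),np.median(Q[:,2]),q.min(0),q.max(0))
# outer edges: max x per y-bin, min y per x-bin
def edge(a,b,f):
    bs=np.arange(np.ceil(a.min()/4)*4,a.max(),4);o=[]
    for t in bs:
        m=abs(a-t)<2
        if m.sum()>3:o.append((t,f(b[m])))
    return np.array(o).round(1)
print('max x per y',edge(q[:,1],q[:,0],np.max).tolist());print('min y per x',edge(q[:,0],q[:,1],np.min).tolist())
E
```

```text
9.675 plate grip mm [-6.63 -6.85] z 0.0905 yaw 25.27 F plate [-0.54 -0.64] -3.62 M [-0.01 -0.04  0.  ]
[0.70629963 0.7079128 ] [ 0.70791294 -0.70629969]
9528 0.08173734224378659 [-67.69532211 -48.65481557] [36.50386473 54.84420047]
max x per y [[-48.0, 31.6], [-44.0, 31.6], [-40.0, 31.6], [-36.0, 31.6], [-32.0, 36.5], [-28.0, 36.5], [-24.0, 36.5], [-20.0, 36.5], [-16.0, 36.4], [-12.0, 36.4], [-8.0, 36.4], [-4.0, 36.4], [0.0, 36.3], [4.0, 36.3], [8.0, 36.0], [12.0, 36.3], [16.0, 36.3], [20.0, 36.3], [24.0, 36.2], [28.0, 36.2], [32.0, 36.2], [36.0, 36.2], [40.0, 36.2], [44.0, 36.2], [48.0, 36.3], [52.0, 36.2]]
min y per x [[-64.0, -42.7], [-60.0, -43.4], [-56.0, -39.7], [0.0, 14.1], [4.0, 13.6], [8.0, 10.6], [12.0, -33.9], [16.0, -35.5], [20.0, -38.6], [24.0, -42.5], [28.0, -46.4], [32.0, -48.7], [36.0, -33.7]]
```

>>> drive_tool(
  moves=[
    {"delta_pos": [0, 0, 15], "turn": 0, "claw": 0},
    {"delta_pos": [0, 0, 15], "turn": 0, "claw": 0},
    {"delta_pos": [0, 0, 15], "turn": 0, "claw": 0},
    {"delta_pos": [0, 0, 8], "turn": 0, "claw": 0},
    {"delta_pos": [0, 0, 5], "turn": 0, "claw": 0},
    {"delta_pos": [0, 0, 0], "turn": 0, "claw": 0},
    {"delta_pos": [-2.1, 2.1, 0], "turn": 0, "claw": 0},
    {"delta_pos": [-2.1, 2.1, 0], "turn": 0, "claw": 0},
    {"delta_pos": [-1.4, 1.4, 0], "turn": 0, "claw": 0},
    {"delta_pos": [0, 0, 0], "turn": 0, "claw": 0},
    {"delta_pos": [0, 0, 0], "turn": 0, "claw": 0},
  ],
)

```text
time_s: 11.1
tcp_pos: [0.5251, -0.1563, 0.0326]
ee_rot: [[0.905, 0.426, 0.0], [0.426, -0.905, 0.0], [0.0, 0.0, -1.0]]
wrist_force: [0.2, -0.3, -4.5]
gripper_width: 0.178
gripper_force: 30.0
```

```bash
python3 -c "
from h import *
st()"
```

```text
11.1 plate grip mm [ -6.21 -14.87] z 0.0326 yaw 25.22 F plate [ 0.35 -0.24] -4.47 M [-0.02 -0.03 -0.04]
```

>>> drive_tool(
  moves=[
    {"delta_pos": [-0.5, 0.5, 0], "turn": 0, "claw": 0},
    {"delta_pos": [-0.5, 0.5, 0], "turn": 0, "claw": 0},
    {"delta_pos": [-0.5, 0.5, 0], "turn": 0, "claw": 0},
    {"delta_pos": [-0.5, 0.5, 0], "turn": 0, "claw": 0},
    {"delta_pos": [0, 0, 0], "turn": 0, "claw": 0},
  ],
)

```text
time_s: 11.72
tcp_pos: [0.5241, -0.159, 0.0325]
ee_rot: [[0.905, 0.426, -0.0], [0.426, -0.905, -0.0], [-0.0, -0.0, -1.0]]
wrist_force: [0.1, 0.9, -3.5]
gripper_width: 0.18
gripper_force: 30.0
```

>>> drive_tool(
  moves=[
    {"delta_pos": [-0.4, 0.4, 0], "turn": 0, "claw": 0},
    {"delta_pos": [0, 0, 0], "turn": 0, "claw": 0},
  ],
)

```text
time_s: 11.98
tcp_pos: [0.5239, -0.1595, 0.0325]
ee_rot: [[0.905, 0.426, -0.0], [0.426, -0.905, 0.0], [-0.0, -0.0, -1.0]]
wrist_force: [-0.3, 0.6, -3.7]
gripper_width: 0.183
gripper_force: 30.0
```

>>> drive_tool(
  moves=[
    {"delta_pos": [-0.4, 0.4, 0], "turn": 0, "claw": 0},
    {"delta_pos": [0, 0, 0], "turn": 0, "claw": 0},
  ],
)

```text
time_s: 12.22
tcp_pos: [0.5237, -0.16, 0.0326]
ee_rot: [[0.905, 0.426, 0.0], [0.426, -0.905, -0.0], [0.0, 0.0, -1.0]]
wrist_force: [0.1, -0.7, -3.6]
gripper_width: 0.182
gripper_force: 30.0
```

```bash
python3 -c "
from h import *
st()"
```

```text
12.225 plate grip mm [ -6.25 -18.87] z 0.0326 yaw 25.22 F plate [ 0.3  -0.59] -3.58 M [-0.01 -0.    0.06]
```

>>> drive_tool(
  moves=[
    {"delta_pos": [-0.3, 0.3, 0], "turn": 0, "claw": 0},
    {"delta_pos": [0, 0, 0], "turn": 0, "claw": 0},
  ],
)

```text
time_s: 12.48
tcp_pos: [0.5236, -0.1604, 0.0325]
ee_rot: [[0.905, 0.426, -0.0], [0.426, -0.905, -0.0], [-0.0, -0.0, -1.0]]
wrist_force: [0.0, -1.1, -3.7]
gripper_width: 0.183
gripper_force: 30.0
```

>>> drive_tool(
  moves=[
    {"delta_pos": [-0.3, 0.3, 0], "turn": 0, "claw": 0},
    {"delta_pos": [0, 0, 0], "turn": 0, "claw": 0},
  ],
)

```text
time_s: 12.72
tcp_pos: [0.5234, -0.1608, 0.0325]
ee_rot: [[0.905, 0.426, -0.0], [0.426, -0.905, 0.0], [-0.0, -0.0, -1.0]]
wrist_force: [-0.2, 0.1, -4.8]
gripper_width: 0.184
gripper_force: 30.0
```

>>> drive_tool(
  moves=[
    {"delta_pos": [-0.3, 0.3, 0], "turn": 0, "claw": 0},
    {"delta_pos": [0, 0, 0], "turn": 0, "claw": 0},
  ],
)

```text
time_s: 12.98
tcp_pos: [0.5234, -0.161, 0.0326]
ee_rot: [[0.905, 0.426, 0.0], [0.426, -0.905, 0.0], [0.0, -0.0, -1.0]]
wrist_force: [0.6, 1.0, -3.0]
gripper_width: 0.18
gripper_force: 30.0
```

```bash
python3 -c "
from h import *
st()"
```

```text
12.975 plate grip mm [ -6.25 -19.88] z 0.0326 yaw 25.23 F plate [0.25 1.11] -3.03 M [ 0.51 -0.03  0.03]
```

>>> drive_tool(
  moves=[
    {"delta_pos": [-0.2, 0.2, 0], "turn": 0, "claw": 0},
    {"delta_pos": [0, 0, 0], "turn": 0, "claw": 0},
  ],
)

```text
time_s: 13.22
tcp_pos: [0.5233, -0.1611, 0.0326]
ee_rot: [[0.905, 0.426, 0.0], [0.426, -0.905, 0.0], [0.0, -0.0, -1.0]]
wrist_force: [0.6, 4.4, -3.4]
gripper_width: 0.183
gripper_force: 30.0
```

```bash
python3 -c "
from h import *
st()"
```

```text
13.225 plate grip mm [ -6.27 -19.97] z 0.0326 yaw 25.23 F plate [-0.91  4.36] -3.36 M [ 1.31 -0.08  0.08]
```

>>> drive_tool(
  moves=[
    {"delta_pos": [-0.2, 0.2, 0], "turn": 0, "claw": 0},
    {"delta_pos": [0, 0, 0], "turn": 0, "claw": 0},
  ],
)

```text
time_s: 13.48
tcp_pos: [0.5233, -0.1611, 0.0326]
ee_rot: [[0.905, 0.426, 0.001], [0.426, -0.905, 0.001], [0.001, -0.0, -1.0]]
wrist_force: [-0.5, 5.6, -2.7]
gripper_width: 0.184
gripper_force: 30.0
```

```bash
python3 -c "
from h import *
st()"
```

```text
13.475 plate grip mm [ -6.25 -20.  ] z 0.0326 yaw 25.23 F plate [-2.4   5.08] -2.69 M [ 1.75 -0.07  0.14]
```

>>> drive_tool(
  moves=[
    {"delta_pos": [1.06, 1.06, 0], "turn": 0, "claw": 0},
    {"delta_pos": [1.06, 1.06, 0], "turn": 0, "claw": 0},
    {"delta_pos": [1.06, 1.06, 0], "turn": 0, "claw": 0},
    {"delta_pos": [1.06, 1.06, 0], "turn": 0, "claw": 0},
  ],
)

```text
time_s: 13.98
tcp_pos: [0.5278, -0.1627, 0.032]
ee_rot: [[0.905, 0.426, -0.002], [0.426, -0.905, 0.001], [-0.001, -0.002, -1.0]]
wrist_force: [-0.2, 6.0, -3.6]
gripper_width: 0.183
gripper_force: 30.0
```

```bash
python3 -c "
from h import *
st()"
```

```text
13.975 plate grip mm [ -1.49 -19.97] z 0.032 yaw 25.2 F plate [-2.26  5.53] -3.61 M [2.32 0.23 0.08]
```

>>> drive_tool(
  moves=[
    {"delta_pos": [1.06, 1.06, 0], "turn": 0, "claw": 0},
    {"delta_pos": [1.06, 1.06, 0], "turn": 0, "claw": 0},
    {"delta_pos": [1.06, 1.06, 0], "turn": 0, "claw": 0},
    {"delta_pos": [1.06, 1.06, 0], "turn": 0, "claw": 0},
  ],
)

```text
time_s: 14.48
tcp_pos: [0.5334, -0.1646, 0.0319]
ee_rot: [[0.905, 0.426, -0.002], [0.426, -0.905, 0.002], [-0.001, -0.002, -1.0]]
wrist_force: [-0.8, 6.8, -4.0]
gripper_width: 0.18
gripper_force: 30.0
```

```bash
python3 -c "
from h import *
st()"
```

```text
14.475 plate grip mm [  4.39 -19.94] z 0.0319 yaw 25.2 F plate [-3.04  6.09] -3.99 M [2.31 0.2  0.07]
```

>>> drive_tool(
  moves=[
    {"delta_pos": [0.85, 0.85, 0], "turn": 0, "claw": 0},
    {"delta_pos": [0.85, 0.85, 0], "turn": 0, "claw": 0},
    {"delta_pos": [0.85, 0.85, 0], "turn": 0, "claw": 0},
  ],
)

```text
time_s: 14.85
tcp_pos: [0.5368, -0.1659, 0.0319]
ee_rot: [[0.905, 0.426, -0.002], [0.426, -0.905, 0.002], [-0.001, -0.002, -1.0]]
wrist_force: [-0.4, 8.1, -4.4]
gripper_width: 0.18
gripper_force: 30.0
```

```bash
python3 -c "
from h import *
st()"
```

```text
14.85 plate grip mm [  7.99 -19.92] z 0.0319 yaw 25.2 F plate [-3.13  7.45] -4.38 M [2.33 0.24 0.07]
```

>>> drive_tool(
  moves=[
    {"delta_pos": [0.7, 0.7, 0], "turn": 0, "claw": 0},
    {"delta_pos": [0.7, 0.7, 0], "turn": 0, "claw": 0},
    {"delta_pos": [0.7, 0.7, 0], "turn": 0, "claw": 0},
  ],
)

```text
time_s: 15.22
tcp_pos: [0.538, -0.1664, 0.0318]
ee_rot: [[0.905, 0.426, -0.006], [0.426, -0.905, 0.002], [-0.004, -0.004, -1.0]]
wrist_force: [-3.8, 10.1, 0.6]
gripper_width: 0.18
gripper_force: 30.0
```

```bash
python3 -c "
from h import *
st()"
```

```text
15.225 plate grip mm [  9.38 -19.99] z 0.0318 yaw 25.19 F plate [-6.96  8.26] 0.61 M [3.34 1.22 0.12]
```

>>> drive_tool(
  moves=[
    {"delta_pos": [0.2, -0.2, -0.7], "turn": 0, "claw": 0},
    {"delta_pos": [0.5, 0.5, 0], "turn": 0, "claw": 0},
    {"delta_pos": [0.5, 0.5, 0], "turn": 0, "claw": 0},
  ],
)

```text
time_s: 15.6
tcp_pos: [0.5384, -0.1665, 0.0319]
ee_rot: [[0.905, 0.425, -0.008], [0.425, -0.905, 0.003], [-0.006, -0.006, -1.0]]
wrist_force: [-3.8, 10.6, -2.8]
gripper_width: 0.182
gripper_force: 30.0
```

```bash
python3 -c "
from h import *
st()"
```

```text
15.6 plate grip mm [  9.74 -20.  ] z 0.0319 yaw 25.17 F plate [-7.19  8.65] -2.79 M [3.18 1.27 0.14]
```

>>> drive_tool(
  moves=[
    {"delta_pos": [0.5, 0.5, 0], "turn": 0, "claw": 0},
    {"delta_pos": [0.5, 0.5, 0], "turn": 0, "claw": 0},
  ],
)

```text
time_s: 15.85
tcp_pos: [0.5396, -0.1669, 0.0318]
ee_rot: [[0.905, 0.425, -0.008], [0.425, -0.905, 0.003], [-0.006, -0.006, -1.0]]
wrist_force: [-3.3, 10.3, -2.8]
gripper_width: 0.18
gripper_force: 30.0
```

```bash
python3 -c "
from h import *
st()"
```

```text
15.85 plate grip mm [ 11.01 -19.96] z 0.0318 yaw 25.18 F plate [-6.61  8.58] -2.8 M [3.15 1.28 0.21]
```

>>> drive_tool(
  moves=[
    {"delta_pos": [0.25, -0.25, 0], "turn": 0, "claw": 0},
    {"delta_pos": [0.6, 0.6, 0], "turn": 0, "claw": 0},
    {"delta_pos": [0.6, 0.6, 0], "turn": 0, "claw": 0},
    {"delta_pos": [0.4, 0.4, 0], "turn": 0, "claw": 0},
  ],
)

```text
time_s: 16.35
tcp_pos: [0.5418, -0.1677, 0.0317]
ee_rot: [[0.905, 0.425, -0.008], [0.425, -0.905, 0.002], [-0.006, -0.006, -1.0]]
wrist_force: [-4.9, 8.0, -4.9]
gripper_width: 0.184
gripper_force: 30.0
```

```bash
python3 -c "
from h import *
st()"
```

```text
16.35 plate grip mm [ 13.39 -19.93] z 0.0317 yaw 25.18 F plate [-7.33  5.83] -4.86 M [2.68 1.21 0.21]
```

>>> drive_tool(
  moves=[
    {"delta_pos": [0.4, 0.4, 0], "turn": 0, "claw": 0},
    {"delta_pos": [0.4, 0.4, 0], "turn": 0, "claw": 0},
  ],
)

```text
time_s: 16.6
tcp_pos: [0.5429, -0.1681, 0.0317]
ee_rot: [[0.905, 0.425, -0.008], [0.425, -0.905, 0.002], [-0.007, -0.006, -1.0]]
wrist_force: [-3.6, 7.9, -4.6]
gripper_width: 0.186
gripper_force: 30.0
```

```bash
python3 -c "
from h import *
st()"
```

```text
16.6 plate grip mm [ 14.47 -19.94] z 0.0317 yaw 25.18 F plate [-6.04  6.17] -4.57 M [2.7  1.15 0.21]
```

Nearing the seat (about 16–17 mm); go in small steps.

>>> drive_tool(
  moves=[
    {"delta_pos": [0.3, 0.3, 0], "turn": 0, "claw": 0},
    {"delta_pos": [0.3, 0.3, 0], "turn": 0, "claw": 0},
    {"delta_pos": [0, 0, 0], "turn": 0, "claw": 0},
  ],
)

```text
time_s: 16.98
tcp_pos: [0.5438, -0.1684, 0.0317]
ee_rot: [[0.905, 0.426, -0.008], [0.426, -0.905, 0.002], [-0.006, -0.006, -1.0]]
wrist_force: [-2.8, 9.0, -4.4]
gripper_width: 0.177
gripper_force: 30.0
```

```bash
python3 -c "
from h import *
st()"
```

```text
16.975 plate grip mm [ 15.42 -19.9 ] z 0.0317 yaw 25.19 F plate [-5.68  7.54] -4.41 M [2.53 1.16 0.14]
```

>>> drive_tool(
  moves=[
    {"delta_pos": [0.2, 0.2, 0], "turn": 0, "claw": 0},
    {"delta_pos": [0.2, 0.2, 0], "turn": 0, "claw": 0},
    {"delta_pos": [0, 0, 0], "turn": 0, "claw": 0},
  ],
)

```text
time_s: 17.35
tcp_pos: [0.5443, -0.1685, 0.0316]
ee_rot: [[0.905, 0.425, -0.008], [0.426, -0.905, 0.002], [-0.006, -0.006, -1.0]]
wrist_force: [-2.7, 9.4, -3.9]
gripper_width: 0.182
gripper_force: 30.0
```

```bash
python3 -c "
from h import *
st()"
```

```text
17.35 plate grip mm [ 15.97 -19.9 ] z 0.0316 yaw 25.18 F plate [-5.71  7.97] -3.93 M [2.57 1.13 0.15]
```

>>> drive_tool(
  moves=[
    {"delta_pos": [0.2, 0.2, 0], "turn": 0, "claw": 0},
    {"delta_pos": [0.2, 0.2, 0], "turn": 0, "claw": 0},
  ],
)

```text
time_s: 17.6
tcp_pos: [0.5447, -0.1687, 0.0316]
ee_rot: [[0.905, 0.425, -0.008], [0.426, -0.905, 0.002], [-0.007, -0.006, -1.0]]
wrist_force: [-3.8, 8.0, -4.2]
gripper_width: 0.18
gripper_force: 30.0
```

```bash
python3 -c "
from h import *
st()"
```

```text
17.6 plate grip mm [ 16.46 -19.92] z 0.0316 yaw 25.18 F plate [-6.3   6.28] -4.18 M [2.58 1.17 0.18]
```

>>> drive_tool(
  moves=[
    {"delta_pos": [0.2, 0.2, 0], "turn": 0, "claw": 0},
    {"delta_pos": [0, 0, 0], "turn": 0, "claw": 0},
  ],
)

```text
time_s: 17.85
tcp_pos: [0.545, -0.1688, 0.0316]
ee_rot: [[0.905, 0.425, -0.008], [0.425, -0.905, 0.002], [-0.007, -0.006, -1.0]]
wrist_force: [-3.2, 7.6, -3.6]
gripper_width: 0.178
gripper_force: 30.0
```

```bash
python3 -c "
from h import *
st()"
```

```text
17.85 plate grip mm [ 16.74 -19.9 ] z 0.0316 yaw 25.18 F plate [-5.6   6.07] -3.6 M [2.64 1.15 0.2 ]
```

>>> drive_tool(
  moves=[
    {"delta_pos": [0.2, 0.2, 0], "turn": 0, "claw": 0},
    {"delta_pos": [0, 0, 0], "turn": 0, "claw": 0},
  ],
)

```text
time_s: 18.1
tcp_pos: [0.5451, -0.1688, 0.0316]
ee_rot: [[0.905, 0.425, -0.009], [0.425, -0.905, 0.003], [-0.007, -0.006, -1.0]]
wrist_force: [-4.0, 8.5, -3.9]
gripper_width: 0.186
gripper_force: 30.0
```

```bash
python3 -c "
from h import *
st()"
```

```text
18.1 plate grip mm [ 16.81 -19.9 ] z 0.0316 yaw 25.18 F plate [-6.59  6.62] -3.85 M [2.74 1.26 0.15]
```

>>> drive_tool(
  moves=[
    {"delta_pos": [0.2, 0.2, 0], "turn": 0, "claw": 0},
    {"delta_pos": [0, 0, 0], "turn": 0, "claw": 0},
  ],
)

```text
time_s: 18.35
tcp_pos: [0.5451, -0.1688, 0.0316]
ee_rot: [[0.905, 0.425, -0.009], [0.425, -0.905, 0.003], [-0.007, -0.006, -1.0]]
wrist_force: [-5.0, 8.8, -2.7]
gripper_width: 0.183
gripper_force: 30.0
```

```bash
python3 -c "
from h import *
st()"
```

```text
18.35 plate grip mm [ 16.83 -19.92] z 0.0316 yaw 25.18 F plate [-7.7   6.58] -2.7 M [2.82 1.38 0.15]
```

>>> drive_tool(
  moves=[
    {"delta_pos": [0.2, 0.2, 0], "turn": 0, "claw": 0},
    {"delta_pos": [0, 0, 0], "turn": 0, "claw": 0},
  ],
)

```text
time_s: 18.6
tcp_pos: [0.5451, -0.1688, 0.0316]
ee_rot: [[0.905, 0.425, -0.01], [0.425, -0.905, 0.003], [-0.008, -0.007, -1.0]]
wrist_force: [-4.6, 9.8, -1.7]
gripper_width: 0.182
gripper_force: 30.0
```

```bash
python3 -c "
from h import *
st()"
```

```text
18.6 plate grip mm [ 16.87 -19.91] z 0.0316 yaw 25.17 F plate [-7.63  7.68] -1.68 M [3.   1.51 0.18]
```

>>> drive_tool(
  moves=[
    {"delta_pos": [0.3, 0.3, 0], "turn": 0, "claw": 0},
    {"delta_pos": [0, 0, 0], "turn": 0, "claw": 0},
  ],
)

```text
time_s: 18.85
tcp_pos: [0.5452, -0.1689, 0.0317]
ee_rot: [[0.905, 0.425, -0.01], [0.425, -0.905, 0.003], [-0.008, -0.007, -1.0]]
wrist_force: [-7.1, 10.2, -1.9]
gripper_width: 0.183
gripper_force: 30.0
```

```bash
cat > chk.py <<'E'
from h import *
st()
d=grab('wrist');P=cloud(d);Z=P[...,2]
q=(P[...,:2]-C)@RP*1000
m=(Z>.0265)&(Z<.034)&(q[...,0]>40)&(q[...,0]<95)&(q[...,1]>-60)&(q[...,1]<100)
Q=q[m].astype(np.float32);print('swing',len(Q),cv2.minAreaRect(Q))
m=(Z>.0265)&(Z<.034)&(q[...,0]>-100)&(q[...,0]<55)&(q[...,1]>-90)&(q[...,1]<-50)
Q=q[m].astype(np.float32);print('fixed',len(Q),cv2.minAreaRect(Q) if len(Q)>9 else '')
m=(Z>.016)&(Z<.0262)&(q[...,0]>0)&(q[...,0]<62)&(q[...,1]>-60)&(q[...,1]<60)
Q=q[m];print('square',len(Q),Q.min(0) if len(Q) else '',Q.max(0) if len(Q) else '', [ (t,Q[abs(Q[:,1]-t)<2][:,0].min().round(1),Q[abs(Q[:,1]-t)<2][:,0].max().round(1)) for t in range(-50,50,8) if (abs(Q[:,1]-t)<2).any()])
save(d,'w6.png')
E
python3 chk.py
```

```text
18.85 plate grip mm [ 16.92 -19.92] z 0.0317 yaw 25.17 F plate [-10.12   7.15] -1.93 M [3.15 1.73 0.21]
swing 16669 ((69.41669464111328, 11.283527374267578), (20.47635841369629, 142.60968017578125), 0.3222837746143341)
fixed 252 ((-11.83993148803711, -68.51470184326172), (10.867612838745117, 7.945733547210693), 45.833492279052734)
square 8649 [ 25.29990043 -59.89755899] [58.99690021 41.9271863 ] [(-50, np.float64(41.3), np.float64(55.0)), (-42, np.float64(43.7), np.float64(59.0)), (-34, np.float64(43.9), np.float64(58.9)), (-26, np.float64(43.7), np.float64(58.8)), (-18, np.float64(44.1), np.float64(58.8)), (-10, np.float64(35.7), np.float64(58.8)), (-2, np.float64(30.9), np.float64(58.8)), (6, np.float64(27.9), np.float64(58.8)), (14, np.float64(35.8), np.float64(58.7)), (22, np.float64(43.2), np.float64(58.7)), (30, np.float64(43.5), np.float64(58.7)), (38, np.float64(43.2), np.float64(58.7))]
```

View pics/w6.png

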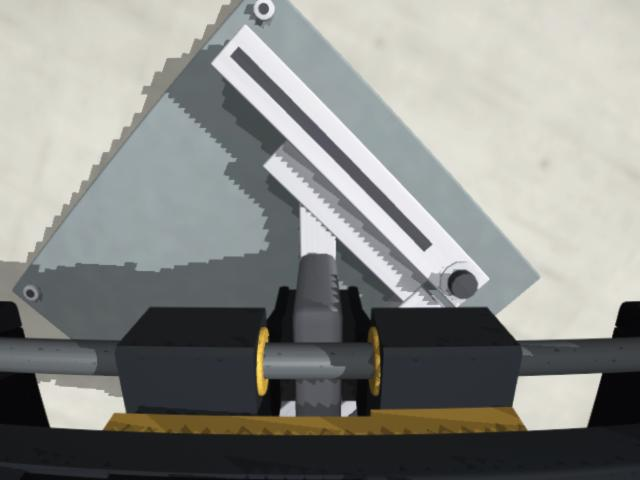

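The view shows the square's edge flush along the pivoting bar (275,150)-(410,300), the bar within ~0.3° of square. Press a touch more toward the fixed bar and hold.

>>> drive_tool(
  moves=[
    {"delta_pos": [-0.2, 0.2, 0], "turn": 0, "claw": 0},
    {"delta_pos": [0, 0, 0], "turn": 0, "claw": 0},
    {"delta_pos": [0, 0, 0], "turn": 0, "claw": 0},
  ],
)

```text
time_s: 19.27
tcp_pos: [0.5452, -0.1689, 0.0317]
ee_rot: [[0.905, 0.425, -0.01], [0.425, -0.905, 0.003], [-0.008, -0.007, -1.0]]
wrist_force: [-5.6, 11.5, -1.7]
gripper_width: 0.184
gripper_force: 30.0
```

```bash
python3 -c "
from h import *
st()"
```

```text
19.275 plate grip mm [ 16.92 -19.93] z 0.0317 yaw 25.17 F plate [-9.2   8.93] -1.73 M [3.45 1.78 0.21]
```

>>> drive_tool(
  moves=[
    {"delta_pos": [-0.15, 0.15, 0], "turn": 0, "claw": 0},
    {"delta_pos": [0, 0, 0], "turn": 0, "claw": 0},
    {"delta_pos": [0, 0, 0], "turn": 0, "claw": 0},
    {"delta_pos": [0, 0, 0], "turn": 0, "claw": 0},
    {"delta_pos": [0, 0, 0], "turn": 0, "claw": 0},
    {"delta_pos": [0, 0, 0], "turn": 0, "claw": 0},
    {"delta_pos": [0, 0, 0], "turn": 0, "claw": 0},
    {"delta_pos": [0, 0, 0], "turn": 0, "claw": 0},
    {"delta_pos": [0, 0, 0], "turn": 0, "claw": 0},
    {"delta_pos": [0, 0, 0], "turn": 0, "claw": 0},
  ],
)

```text
time_s: 20.52
tcp_pos: [0.5451, -0.1689, 0.0316]
ee_rot: [[0.905, 0.425, -0.01], [0.425, -0.905, 0.003], [-0.008, -0.007, -1.0]]
wrist_force: [-5.2, 12.2, -1.2]
gripper_width: 0.182
gripper_force: 30.0
```

```bash
python3 -c "
from h import *
s=st();print(tool(s,1,0),tool(s,0,1))"
```

```text
20.525 plate grip mm [ 16.9  -19.93] z 0.0316 yaw 25.18 F plate [-9.04  9.69] -1.22 M [3.64 1.68 0.14]
[0.70739345 0.70673852] [ 0.70677719 -0.70743617]
```

Add a little on the pivoting bar to be sure of 3 N net of friction, hold again.

>>> drive_tool(
  moves=[
    {"delta_pos": [0.3, 0.3, 0], "turn": 0, "claw": 0},
    {"delta_pos": [0, 0, 0], "turn": 0, "claw": 0},
    {"delta_pos": [0, 0, 0], "turn": 0, "claw": 0},
  ],
)

```text
time_s: 20.9
tcp_pos: [0.5452, -0.1689, 0.0317]
ee_rot: [[0.905, 0.425, -0.011], [0.425, -0.905, 0.004], [-0.008, -0.008, -1.0]]
wrist_force: [-7.2, 12.1, -0.4]
gripper_width: 0.178
gripper_force: 30.0
```

```bash
python3 -c "
from h import *
st()"
```

```text
20.9 plate grip mm [ 16.93 -19.99] z 0.0317 yaw 25.16 F plate [-10.89   8.9 ] -0.37 M [3.87 1.93 0.12]
```

>>> drive_tool(
  moves=[
    {"delta_pos": [0.2, 0.2, 0], "turn": 0, "claw": 0},
    {"delta_pos": [0, 0, 0], "turn": 0, "claw": 0},
    {"delta_pos": [0, 0, 0], "turn": 0, "claw": 0},
    {"delta_pos": [0, 0, 0], "turn": 0, "claw": 0},
    {"delta_pos": [0, 0, 0], "turn": 0, "claw": 0},
    {"delta_pos": [0, 0, 0], "turn": 0, "claw": 0},
    {"delta_pos": [0, 0, 0], "turn": 0, "claw": 0},
    {"delta_pos": [0, 0, 0], "turn": 0, "claw": 0},
    {"delta_pos": [0, 0, 0], "turn": 0, "claw": 0},
    {"delta_pos": [0, 0, 0], "turn": 0, "claw": 0},
  ],
)

```text
time_s: 22.15
tcp_pos: [0.5452, -0.1689, 0.0317]
ee_rot: [[0.905, 0.425, -0.011], [0.425, -0.905, 0.004], [-0.009, -0.008, -1.0]]
wrist_force: [-7.7, 13.6, 0.3]
gripper_width: 0.179
gripper_force: 30.0
```

```bash
python3 chk.py
```

```text
22.15 plate grip mm [ 16.96 -19.97] z 0.0317 yaw 25.16 F plate [-11.85  10.22] 0.28 M [4.01 1.96 0.14]
swing 16658 ((69.49050903320312, 11.158336639404297), (20.448280334472656, 142.39144897460938), 0.3679129183292389)
fixed 253 ((-11.837397575378418, -68.04388427734375), (10.23690414428711, 7.977189064025879), 51.166683197021484)
square 8669 [ 25.09785289 -59.81393655] [58.98567321 41.92360515] [(-50, np.float64(41.1), np.float64(55.0)), (-42, np.float64(43.8), np.float64(58.9)), (-34, np.float64(44.0), np.float64(58.9)), (-26, np.float64(43.5), np.float64(58.9)), (-18, np.float64(44.1), np.float64(58.8)), (-10, np.float64(35.7), np.float64(58.8)), (-2, np.float64(30.6), np.float64(58.8)), (6, np.float64(28.0), np.float64(58.7)), (14, np.float64(36.0), np.float64(58.7)), (22, np.float64(43.4), np.float64(58.7)), (30, np.float64(43.5), np.float64(58.7)), (38, np.float64(43.4), np.float64(58.7))]
```

>>> drive_tool(
  moves=[
    {"delta_pos": [0, -0.7, 0], "turn": 0, "claw": 0},
    {"delta_pos": [0, -0.7, 0], "turn": 0, "claw": 0},
    {"delta_pos": [0, -0.7, 0], "turn": 0, "claw": 0},
    {"delta_pos": [0, -1, 0], "turn": 0, "claw": 0},
    {"delta_pos": [0, -1.5, 0], "turn": 0, "claw": 0},
    {"delta_pos": [0, -3, 0], "turn": 0, "claw": 0},
    {"delta_pos": [0, -6, 0], "turn": 0, "claw": 0},
    {"delta_pos": [0, -6, 0], "turn": 0, "claw": 0},
    {"delta_pos": [0, 0, -10], "turn": 0, "claw": 0},
    {"delta_pos": [0, 0, -25], "turn": 0, "claw": 0},
    {"delta_pos": [0, 0, -23], "turn": 0, "claw": 0},
    {"delta_pos": [0, 0, 0], "turn": 0, "claw": 0},
  ],
)

```text
time_s: 23.7
tcp_pos: [0.5446, -0.1538, 0.0941]
ee_rot: [[0.904, 0.427, 0.007], [0.427, -0.904, -0.0], [0.006, 0.004, -1.0]]
wrist_force: [0.2, 1.0, -4.2]
gripper_width: 0.184
gripper_force: 30.0
```

```bash
python3 - <<'E'
from h import *
s=st();print(s['tcp_pos'],s['ee_rot'].T@(np.array([.5365,.142,s['tcp_pos'][2]])-s['tcp_pos'])*1000)
d=grab('wrist');P=cloud(d);Z=P[...,2];q=(P[...,:2]-C)@RP*1000
m=(Z>.0265)&(Z<.034)&(q[...,0]>40)&(q[...,0]<95)&(q[...,1]>-60)&(q[...,1]<100)
Q=q[m].astype(np.float32);print('swing',len(Q),cv2.minAreaRect(Q))
E
```

```text
23.7 plate grip mm [11.26 -5.92] z 0.0941 yaw 25.26 F plate [-0.12  1.05] -4.24 M [ 0.   -0.07  0.06]
[ 0.54459058 -0.15377957  0.09408764] [ 1.18875549e+02 -2.70960460e+02 -2.05435576e-01]
swing 8758 ((69.44330596923828, 11.232532501220703), (20.47296142578125, 142.44313049316406), 0.058065541088581085)
```

>>> drive_tool(
  moves=[
    {"delta_pos": [11.9, -27.1, 0], "turn": 0, "claw": 0},
    {"delta_pos": [11.9, -27.1, 0], "turn": 0, "claw": 0},
    {"delta_pos": [11.9, -27.1, 0], "turn": 0, "claw": 0},
    {"delta_pos": [11.9, -27.1, 0], "turn": 0, "claw": 0},
    {"delta_pos": [11.9, -27.1, 0], "turn": 0, "claw": 0},
    {"delta_pos": [11.9, -27.1, 0], "turn": 0, "claw": 0},
    {"delta_pos": [11.9, -27.1, 0], "turn": 0, "claw": 0},
    {"delta_pos": [11.9, -27.1, 0], "turn": 0, "claw": 0},
    {"delta_pos": [11.9, -27.1, 0], "turn": 0, "claw": 0},
    {"delta_pos": [11.9, -27.1, 0], "turn": 0, "claw": 0},
    {"delta_pos": [0, 0, 0], "turn": -0.18, "claw": 0},
    {"delta_pos": [0, 0, 0], "turn": -0.18, "claw": 0},
  ],
)

```text
time_s: 25.25
tcp_pos: [0.5335, 0.1425, 0.0899]
ee_rot: [[0.692, 0.722, -0.002], [0.722, -0.692, -0.001], [-0.002, -0.001, -1.0]]
wrist_force: [-0.6, -0.5, -4.2]
gripper_width: 0.183
gripper_force: 30.0
```

>>> drive_tool(
  moves=[
    {"delta_pos": [0, 0, 20], "turn": 0, "claw": 0},
    {"delta_pos": [0, 0, 20], "turn": 0, "claw": 0},
    {"delta_pos": [0, 0, 10], "turn": 0, "claw": 0},
    {"delta_pos": [0, 0, 8], "turn": 0, "claw": 0},
    {"delta_pos": [0, 0, 0], "turn": 0, "claw": 0},
    {"delta_pos": [0, 0, 0], "turn": 0, "claw": 0},
    {"delta_pos": [0, 0, 0], "turn": 0, "claw": 0},
  ],
)

```text
time_s: 26.12
tcp_pos: [0.5347, 0.1424, 0.0339]
ee_rot: [[0.696, 0.718, 0.001], [0.718, -0.696, 0.001], [0.001, 0.0, -1.0]]
wrist_force: [0.0, -0.5, -4.6]
gripper_width: 0.185
gripper_force: 30.0
```

```bash
python3 - <<'E'
from h import *
s=st();print(s['tcp_pos'],s['ee_rot'][:,2])
d=grab('wrist');P=cloud(d);Z=P[...,2]
# plane fit of leg tops
m=(Z>s['tcp_pos'][2]-.022)&(Z<s['tcp_pos'][2]+.004)&(abs(P[...,0]-.54)<.07)&(abs(P[...,1]-.15)<.07)
Q=P[m]
for _ in range(4):
    A=np.c_[Q[:,:2]-[.5365,.142],np.ones(len(Q))];x=np.linalg.lstsq(A,Q[:,2],rcond=None)[0];r=abs(A@x-Q[:,2]);Q=Q[r<max(.001,np.percentile(r,85))]
print(len(Q),x)
E
```

```text
26.125 plate grip mm [-98.35 269.4 ] z 0.0339 yaw 45.85 F plate [ 0.22 -0.49] -4.59 M [-0.08 -0.05  0.  ]
[0.53471909 0.14238519 0.03389931] [ 1.23167191e-03  6.45141248e-04 -9.99999033e-01]
6984 [0.00334973 0.0004946  0.02525157]
```

>>> drive_tool(
  moves=[
    {"delta_pos": [0, 0, 3], "turn": 0, "claw": 0},
    {"delta_pos": [0, 0, 3], "turn": 0, "claw": 0},
    {"delta_pos": [0, 0, 1], "turn": 0, "claw": 0},
    {"delta_pos": [0, 0, 0.5], "turn": 0, "claw": 0},
    {"delta_pos": [0, 0, 0.4], "turn": 0, "claw": 0},
    {"delta_pos": [0, 0, 0], "turn": 0, "claw": 0},
    {"delta_pos": [0, 0, 0], "turn": 0, "claw": 0},
  ],
)

```text
time_s: 27.05
tcp_pos: [0.5343, 0.1421, 0.0256]
ee_rot: [[0.697, 0.718, 0.0], [0.718, -0.697, -0.0], [-0.0, 0.0, -1.0]]
wrist_force: [-2.2, -0.2, 0.5]
gripper_width: 0.177
gripper_force: 30.0
```

Square's weight is carried by the mat; release slowly and rise.

>>> drive_tool(
  moves=[
    {"delta_pos": [0, 0, 0], "turn": 0, "claw": 0.25},
    {"delta_pos": [0, 0, 0], "turn": 0, "claw": 0.4},
    {"delta_pos": [0, 0, 0], "turn": 0, "claw": 0.6},
    {"delta_pos": [0, 0, 0], "turn": 0, "claw": 0.7},
    {"delta_pos": [0, 0, 0], "turn": 0, "claw": 0.7},
    {"delta_pos": [0, 0, -10], "turn": 0, "claw": 0.7},
    {"delta_pos": [0, 0, -30], "turn": 0, "claw": 0.7},
    {"delta_pos": [0, 0, -40], "turn": 0, "claw": 0.7},
    {"delta_pos": [0, 0, -40], "turn": 0, "claw": 0.7},
    {"delta_pos": [0, 0, -40], "turn": 0, "claw": 0.7},
    {"delta_pos": [0, 0, 0], "turn": 0, "claw": 0.7},
    {"delta_pos": [0, 0, 0], "turn": 0, "claw": 0.7},
  ],
)

```text
time_s: 28.55
tcp_pos: [0.5337, 0.142, 0.1853]
ee_rot: [[0.697, 0.717, -0.001], [0.717, -0.697, 0.0], [-0.0, -0.001, -1.0]]
wrist_force: [0.1, 0.4, -0.9]
gripper_width: 0.701
gripper_force: 0.0
```

```bash
python3 - <<'E'
from h import *
s=st();print(s['gripper_width'],s['tcp_pos'])
d=grab('wrist');P=cloud(d);Z=P[...,2]
H=P[(Z>.070)&(Z<.08)&(abs(P[...,1]-.14)<.04)&(abs(P[...,0]-.535)<.04)];print(len(H),'handle',cv2.minAreaRect((H[:,:2]*1000).astype(np.float32)),np.median(H[:,2]))
t=grab('top');P=cloud(t);Z=P[...,2];q=(P[...,:2]-C)@RP*1000
m=(Z>.02)&(Z<.036)&(q[...,0]>50)&(q[...,0]<95)&(q[...,1]>-60)&(q[...,1]<100)
Q=q[m].astype(np.float32);print('swing',len(Q),cv2.minAreaRect(Q))
E
```

```text
28.55 plate grip mm [-99.16 268.71] z 0.1853 yaw 45.83 F plate [-0.04  0.38] -0.86 M [-0.1  -0.07  0.02]
0.7011563357998307 [0.53372292 0.14200909 0.18528203]
1515 handle ((534.4202270507812, 142.58572387695312), (50.29963684082031, 15.955438613891602), 45.42569351196289) 0.07456190295463633
swing 369 ((69.73831939697266, 10.323406219482422), (140.35049438476562, 21.734943389892578), 89.80967712402344)
```

```bash
python3 -c "
from h import *
print(ticket.finish_job())"
```

```text
the job is handed in; nothing more can be done
None
```

I pressed the square into the corner, held it there for over a second, laid it back on its mat and handed the job in at about 29 s. The wrist forces during the hold were about 9–12 N toward each bar, the pivoting bar measured about 0.2° off square afterwards, and the square lies flat and released about 8 mm from the mat's centre. The hand-in gave no verdict, and the force on each bar was inferred from the wrist sensor.

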